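# Hang a staining rack on both hooks of the drip stand

### The job

Lift the rack of slides out of the blue staining basin by its handle and hang it to drain on the drip stand, its carrying rod down in both hooks. The hooks are only finger-tight in their clamps, at uneven heights, so settle it gently (a push over 10 N makes a hook slip) and, still holding it, feel that both hooks have taken its weight before you let go. Leave everything else in place.

Things in the scene. Friction and masses are not known exactly. Their poses are not given: they have to be found in the camera images.
- rack: loose stainless wire slide rack, 0.3 to 0.5 kg, 250 mm wide (its y), 50 deep (x), 129 high, symmetric, upright on the basin floor. Origin: centre of underside, z up. On top a straight 8 mm carrying rod along y, centre line 125 mm up, 268 mm long, free from the handle sleeve out to the A-shaped wire ends at y = +-124 mm. Ten fixed upright slides below: tops 84 mm up, y within +-56 mm
- rack_grip (a point): middle of the black handle sleeve on the carrying rod, 125 mm above the rack's underside; sleeve 12 mm thick along the rack's x (grip it across this), 70 mm long along y, 16 mm high
- rod_left (a point): point on the rod's centre line 90 mm from its middle towards the rack's +y, where a hook takes it
- rod_right (a point): point on the rod's centre line 90 mm from its middle towards the rack's -y, where a hook takes it
- basin: fixed blue staining basin, open on top, 260 mm (x) by 370 mm (y), 50 mm high, walls and floor 5 mm; origin at the centre of its underside. May stand to the robot's left or right of the drip stand
- stand: fixed steel drip stand; hooks reach out to its -x. Origin: centre of its drip pan's underside (white, 210 x 320 x 18 mm). Posts at x 70, y +-147 mm, 156 mm high; cross bar 135 mm up. Seats above x = 0. Each hook's front lip ends 24 mm above its seat; its rear wall turns 23 mm above the seat into an arm back to the stem at x 50 mm: a rod on lip or arm is not hung. Free in front and above
- hook_left: clamp at the stand's y = +90 mm with a dark 5 mm wire hook, a U open upwards, axes as the stand's. Origin: the MID-SET SEAT, where the rod's centre line rests with the hook at mid height (200 mm above the bench). Stems are set by eye, finger-tight: the actual seat is up to 9 mm above or below, unmeasured, differing left to right. U in the x-z plane: floor 16 mm long, 36 mm across at the top.
- hook_right: clamp at the stand's y = -90 mm with a dark 5 mm wire hook, a U open upwards, axes as the stand's. Origin: the MID-SET SEAT, where the rod's centre line rests with the hook at mid height (200 mm above the bench). Stems are set by eye, finger-tight: the actual seat is up to 9 mm above or below, unmeasured, differing left to right. The wire gives 1 mm per 10 N vertically.
- block: bystander: loose blue block, 36 x 130 x 34 mm, lying in the basin in front of the rack; origin at its underside
- dish: bystander: loose flat clear dish, 60 mm across, 14 mm high, in the stand's drip pan; origin at its underside
- stain0: bystander: small amber bottle, 38 mm across, 85 mm high, near the robot on its left; origin at its underside
- stain1: bystander: small amber bottle, 38 mm across, 85 mm high, between basin and stand; origin at its underside
- slidebox: bystander: closed grey slide box, 85 x 190 x 30 mm, near the robot on its right; origin at its underside
- washbottle: bystander: white squeeze wash bottle with a bent spout, 72 mm across, 200 mm high, at the far edge; origin at its underside
- beaker: bystander: glass beaker, 70 mm across, 90 mm high, at the far edge; origin at its underside

How it is judged:
On the way, in this order (a step that is already met when the one before it is completed fails the run):
1. the rack is held in the gripper, lifted clear of the basin (contact force between the fingers and rack above 1 N and height (world z) of rack above 0.06 m), for 0.25 s.
2. still held in the gripper, the rod lies down in both hooks and both carry its weight (over 1 N each) at once for 0.3 s (contact force between the fingers and rack above 1 N and contact force between rack and hook_left above 1 N and contact force between rack and hook_right above 1 N and ((z of rod_left in the frame of hook_left below 0.0125 m and x of rod_left in the frame of hook_left between -0.012 and 0.012 m and z of rod_right in the frame of hook_right below 0.0125 m and x of rod_right in the frame of hook_right between -0.012 and 0.012 m) or (z of rod_right in the frame of hook_left below 0.0125 m and x of rod_right in the frame of hook_left between -0.012 and 0.012 m and z of rod_left in the frame of hook_right below 0.0125 m and x of rod_left in the frame of hook_right between -0.012 and 0.012 m))), for 0.3 s.
At the end, for the whole second after the job is handed in: the rack hangs from the stand upright (within 0.25 rad), released and at rest, its rod down in the U of both hooks (each marked rod point less than 12.5 mm above and within 12 mm in x of the hook's origin), both hooks carrying more than 0.3 N (((z of rod_left in the frame of hook_left below 0.0125 m and x of rod_left in the frame of hook_left between -0.012 and 0.012 m and z of rod_right in the frame of hook_right below 0.0125 m and x of rod_right in the frame of hook_right between -0.012 and 0.012 m) or (z of rod_right in the frame of hook_left below 0.0125 m and x of rod_right in the frame of hook_left between -0.012 and 0.012 m and z of rod_left in the frame of hook_right below 0.0125 m and x of rod_left in the frame of hook_right between -0.012 and 0.012 m)) and contact force between rack and hook_left above 0.3 N and contact force between rack and hook_right above 0.3 N and not (contact force between the fingers and rack above 0.05 N) and angle between rack's own z axis and vertical below 0.25 rad and linear speed of rack below 0.03 m/s and angular speed of rack below 0.3 rad/s); the robot touches nothing.
It fails at once if a hook is pushed harder than 10 N (contact force between anything else and hook_left above 10 N or contact force between anything else and hook_right above 10 N).
It fails at once if a bystander is pushed more than 30 mm or tipped (distance of any of block, dish, stain0, stain1, slidebox, washbottle, beaker from where it was at the start of the episode above 0.03 m or angle between any of block, dish, stain0, stain1, slidebox, washbottle, beaker's own z axis and vertical above 0.5 rad).
It also fails if it takes over 72 s, if anything falls off the work surface, if the arm or the gripper's body presses on something with over 40 N, if the wrist force passes 120 N, or if a joint passes its speed limit or range.

### The arm

A 6-joint arm with a two-finger parallel gripper is mounted at the origin on the work surface. World frame = base frame: x ahead of the robot, y to its left, z up, the work surface at z = 0. Lengths are in m, angles in rad, forces in N, time in s.
With the tool pointing down it reaches from about 0.35 to 0.8 m from the base axis. Payload 7.3 kg.
Tool frame: the origin (TCP) lies at the very end of the fingers, on their centre line; the grasp point (between the pads) lies 19 mm behind it; z points along the fingers, x is the direction in which the jaws open and shut, and the axes are right-handed (so a half turn about z gives the same grasp; the last joint's range is limited). The gripper opens to 85 mm and grips with 20 to 120 N. Pads are 22 mm wide; open, the fingers measure 114 mm over their backs; the gripper's body (76 mm by 85 mm) begins 54 mm behind the grasp point. The pads swing forward as they close: fully open they stand 13 mm farther back than shut.
Start: joints at [-0.146, 0.342, 1.524, -0, 1.275, -0.146], TCP at [0.525, 0, 0.231] pointing down, gripper open.
Joint ranges: [-2.53, 2.53], [-0.77, 2.02], [0.04, 2.7], [-1, 4.14], [0.28, 2.66], [-3.11, 3.11]. Speed limits (rad/s): [2.57, 2.57, 3.14, 3.14, 3.14, 3.14].

### API

Orientations are given as a unit quaternion [x, y, z, w].
In Python, from workcell import robot, cams gives the robot as it stands.
- The arm moves only by the tool send_rows, never from a script. Its argument "deltas" is one flat list of numbers, 6 for each row, row after row: the shift along the tool's x, y, z in cm, then the turn, a rotation vector about the tool's x, y, z in rad. A call has 1 to 12 rows; each row shifts and turns the commanded pose from where the row before left it, along the tool's axes as they then stand; what a row does not reach is not made up. A row lasts 1/10 s, in which the tool goes at most 50 mm and 8.59 degrees, less where a joint would pass 70% of its speed; a pose out of reach is approached as far as the arm can. A call is refused whole if a number of a shift passes 5 or a number of a turn 0.15, either way. A call with a gripper value outside its range is refused whole. "grip" is the opening, from 0 (shut) to 1 (fully open), set as the call begins (left out, the last holds). The fingers move at their own pace and stop on an object; the grip force is fixed at half the most. Time passes only in rows, so rows that do not move let the fingers close. It gives the time, the measured TCP pose, the force and the opening at its end, in the units of the state.
- robot.get_obs(): the state, without advancing time (a new reading comes with each control period).
- cams.camera(name): name is "scene" or "side" or "wrist"; returns a dict with "image" (420x560x3 uint8, red, green, blue), "range_z" (420x560 float32, m along the optical axis (not along the pixel's ray), 0 where there is no reading), "intrinsics" (3x3 intrinsics, pixels), "R" (3x3) and "t" (3): a world point X has camera coordinates R X + t. Camera axes: x right, y down, z forward; pixel columns grow to the right and rows downward; lengths in m; the calibration is good to about 2 mm. A picture is of the moment at which its call begins.
- robot.job_done(): hands the job in, once; it reports no verdict.
The state is a dict: "t": time; "qpos": joint angles; "joint_vel": joint speeds; "tau": joint torques, N m; "eef_pos": TCP position; "orientation": TCP orientation; "wrist_force": force on the tool from outside, world axes, zero at the start; "moment": the same for the moment, N m; "finger_gap": opening from 0.0 (shut) to 1.0 (fully open).
Only numpy, scipy, OpenCV 4.12 (cv2) and the standard library are available. Lean on these libraries where they do the work, as an engineer would, in place of code of your own. Each camera call takes 0.05 s, during which the arm holds its last target.

## Working session

There is one attempt and no reset: what is moved stays moved. The work goes in short steps, Python scripts to look and compute and a tool call to move; the robot and the scene stay as the last step left them, time stands still between calls to the robot, and variables do not carry over. Pictures are saved under pics/ and viewed, and the job is handed in when it is done.

Besides the shell and the picture viewer there is one more tool, called after "Emit:" as name(argument=value, ...), one argument or row to a line, values as JSON. send_rows: Moves the arm, as the interface text tells. Its arguments: {"type":"object","properties":{"deltas":{"type":"array"},"grip":{"type":"number"}},"required":["deltas"]}

```bash
mkdir -p pics; ls; cat > h.py <<'E'
import numpy as np, cv2
from workcell import robot, cams
def snap(name,fn):
    c=cams.camera(name); np.savez(''+fn+'.npz',**c)
    cv2.imwrite('pics/'+fn+'.png',c['image'][:,:,::-1]); return c
def world(c,u,v,z=None):
    K=c['intrinsics'];d=c['range_z'][int(round(v)),int(round(u))] if z is None else z
    p=np.linalg.inv(K)@np.array([u,v,1])*d
    return c['R'].T@(p-c['t'])
def onplane(c,u,v,h):
    K=c['intrinsics'];r=c['R'].T@np.linalg.inv(K)@np.array([u,v,1.]);o=-c['R'].T@c['t']
    return o+r*(h-o[2])/r[2]
def proj(c,X):
    p=c['R']@np.asarray(X)+c['t'];q=c['intrinsics']@p;return q[:2]/q[2]
def crop(c,u0,v0,u1,v1,s,fn):
    im=c['image'][v0:v1,u0:u1,::-1];cv2.imwrite('pics/'+fn+'.png',cv2.resize(im,None,fx=s,fy=s,interpolation=cv2.INTER_CUBIC))
E
python3 - <<'E'
from h import *
for n in ['scene','side','wrist']:
    c=snap(n,n+'0'); print(n,-c['R'].T@c['t'],c['R'][2])
print(robot.get_obs())
E
```

```text
pics
scene [1.07979161 0.48815393 1.06907985] [-0.44491026 -0.41590596 -0.7931438 ]
side [0.37946065 0.97684451 1.14873766] [ 0.12925566 -0.69293743 -0.70931706]
wrist [0.52376294 0.06823426 0.37264584] [-6.71241221e-04 -2.67814101e-01 -9.63470371e-01]
{'t': 0.15, 'qpos': array([-1.46000670e-01,  3.42539045e-01,  1.52474946e+00, -4.42431808e-06,
        1.27542782e+00, -1.45983032e-01]), 'joint_vel': array([-0.00064041, -0.00266472, -0.00371219, -0.00080152,  0.00047994,
       -0.00037301]), 'tau': array([ 1.24654900e-03, -4.33907533e+01, -2.46148127e+01, -9.02174702e-05,
        5.71925848e-03,  3.60333468e-05]), 'eef_pos': array([5.24712915e-01, 6.27805811e-05, 2.30814689e-01]), 'orientation': array([ 9.99999842e-01, -8.17375148e-06, -5.56166085e-04, -7.96387843e-05]), 'wrist_force': array([-0.01737277, -0.54002534, -0.30168372]), 'moment': array([ 0.04490509, -0.0289219 ,  0.0323392 ]), 'finger_gap': 0.9981476067228423}
```

View pics/scene0.png

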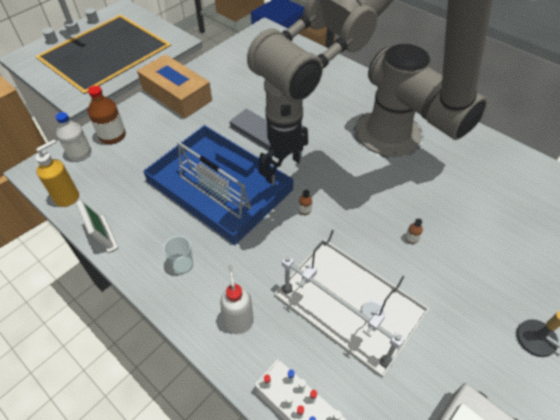

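View pics/side0.png

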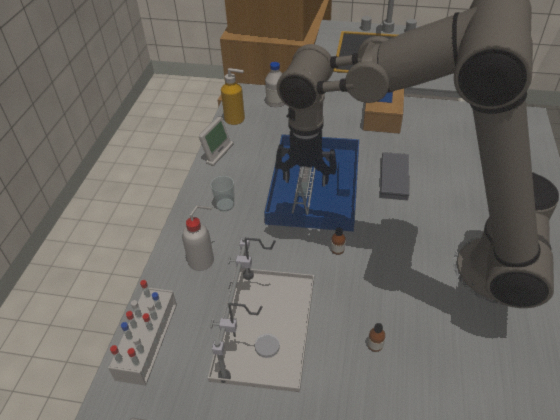

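View pics/wrist0.png

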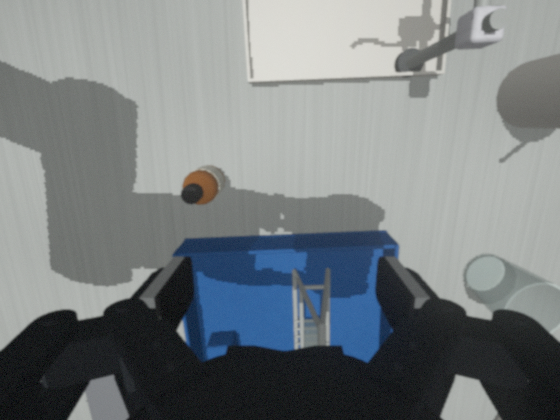

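```bash
python3 - <<'E'
from h import *
s=np.load('scene0.npz');d=np.load('side0.npz')
crop(s,135,120,305,245,4.6,'s_rack');crop(s,265,225,435,375,4.6,'s_stand')
crop(d,200,225,330,390,3.6,'d_stand');crop(d,255,130,365,240,5,'d_rack')
E
```

```text
(no output)
```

View pics/s_rack.png

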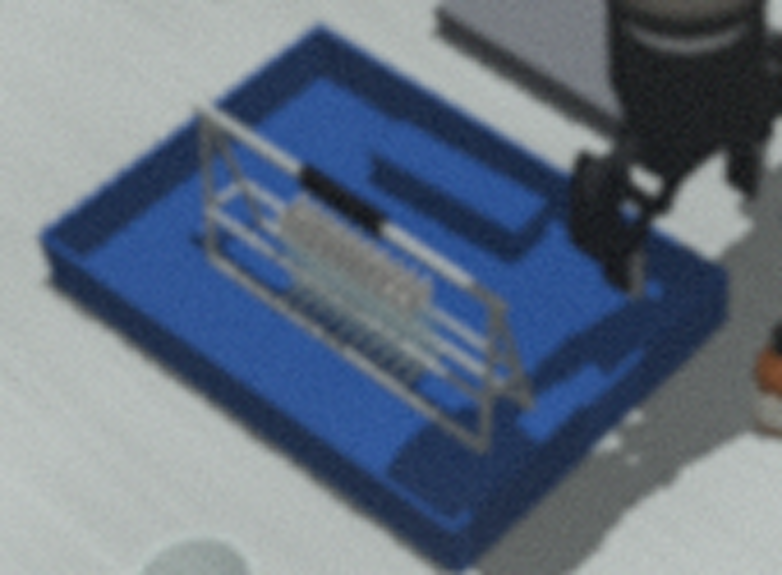

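View pics/s_stand.png

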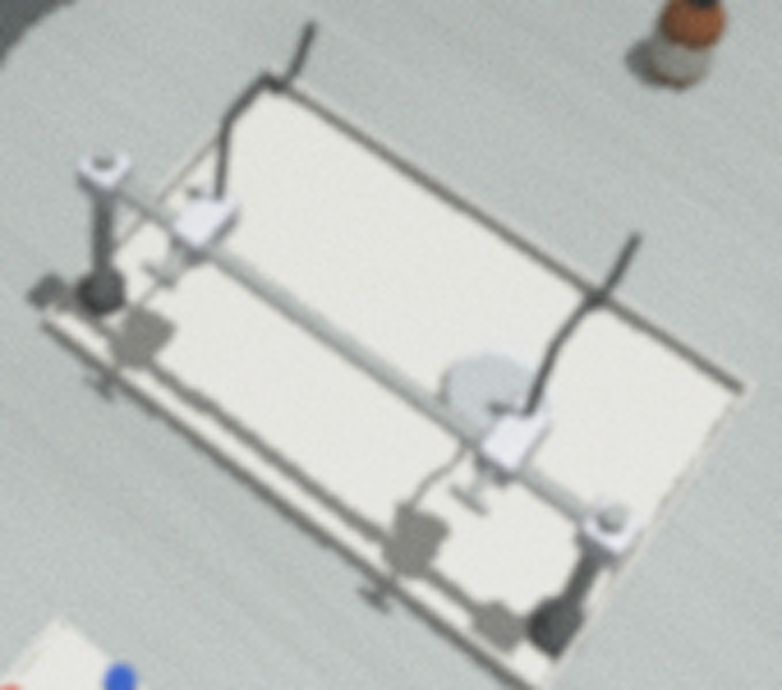

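View pics/d_stand.png

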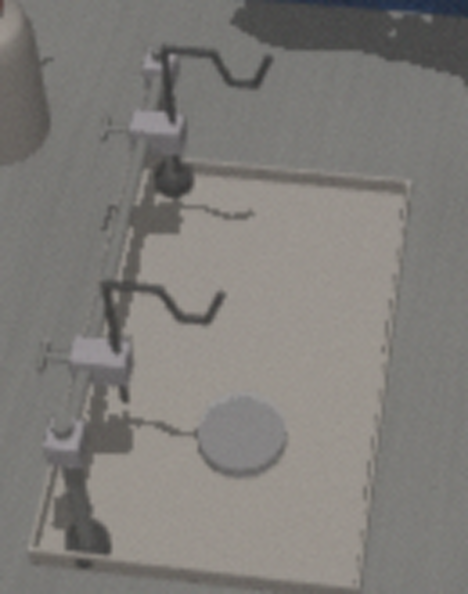

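View pics/d_rack.png

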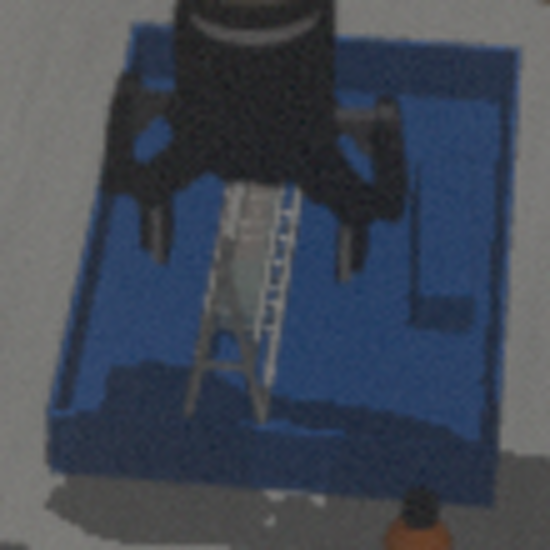

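```bash
cat > m.py <<'E'
from h import *
from scipy.optimize import least_squares
s=np.load('scene0.npz');d=np.load('side0.npz')
S=lambda a:(a[0]/4.6+265,a[1]/4.6+225)
D=lambda a:(a[0]/3.6+200,a[1]/3.6+225)
R=lambda a:(a[0]/4.6+135,a[1]/4.6+120)
print('pan scene',[onplane(s,*S(a),.018)[:2].round(4) for a in [(270,78),(745,388),(535,688),(45,322)]])
print('pan side',[onplane(d,*D(a),.018)[:2].round(4) for a in [(410,183),(358,588),(30,553)]])
E1=onplane(s,*R((203,107)),.130);E2=onplane(s,*R((497,298)),.130)
m1=onplane(s,*R((303,175)),.133);m2=onplane(s,*R((383,222)),.133)
print('rack',E1,E2,(E1+E2)/2,m1,m2,(m1+m2)/2,np.linalg.norm(E1-E2),'yaw',np.arctan2(-(E2-E1)[0],(E2-E1)[1]))
for u,v in [R((303+40,200)),R((250,138)),R((440,262))]: print('depth',world(s,u,v))
def tri(a,b):
    def f(X): return np.r_[proj(s,X)-a,proj(d,X)-b]
    r=least_squares(f,[.6,.3,.2]);return r.x.round(4),(r.fun).round(1)
print('right hook lip',tri(S((312,25)),D((270,58))),'stemtop',tri(S((226,120)),D((165,50))))
print('left  hook lip',tri(S((636,238)),D((222,293))),'stemtop',tri(S((560,340)),D((106,286))))
E
python3 m.py
```

```text
pan scene [array([0.493 , 0.1145]), array([0.4781, 0.4261]), array([0.6843, 0.4329]), array([0.6992, 0.1224])]
pan side [array([0.4834, 0.1173]), array([0.4717, 0.4328]), array([0.6793, 0.443 ])]
rack [ 0.56844428 -0.36946418  0.13      ] [ 0.55693192 -0.12046479  0.13      ] [ 0.5626881  -0.24496448  0.13      ] [ 0.56768567 -0.27606361  0.133     ] [ 0.56176868 -0.21140924  0.133     ] [ 0.56472718 -0.24373643  0.133     ] 0.24926538442436802 yaw 0.0462015950590204
depth [ 0.57071346 -0.23516565  0.14242161]
depth [ 0.56995127 -0.32162487  0.13586129]
depth [ 0.56282601 -0.16117644  0.13583434]
right hook lip (array([0.5674, 0.1823, 0.2174]), array([ 0.1,  0.5,  0.3, -0.4])) stemtop (array([0.6363, 0.1848, 0.2156]), array([ 0.1,  0.4,  0.2, -0.3]))
left  hook lip (array([0.5611, 0.3632, 0.2165]), array([ 0.1,  0.2,  0.2, -0.2])) stemtop (array([0.6278, 0.3675, 0.2168]), array([ 0.3,  1. ,  0.7, -0.9]))
```

Emit:
send_rows(
  deltas=[0, 0, -4, 0, 0, 0, 0, 0, -4, 0, 0, 0, 0, 0, -4, 0, 0, 0, 0.9, -3.4, -3, 0, 0, 0, 0.9, -3.4, 0, 0, 0, 0, 0.9, -3.4, 0, 0, 0, 0, 0.9, -3.4, 0, 0, 0, 0, 0.9, -3.4, 0, 0, 0, 0, 0.9, -3.4, 0, 0, 0, 0, 0, 0, 0, 0, 0, 0, 0, 0, 0, 0, 0, 0],
  grip=1,
)

```text
t: 1.25
eef_pos: [0.5789, 0.2045, 0.3804]
orientation: [1.0, 0.001, -0.001, 0.0]
wrist_force: [-0.2, 0.1, 0.2]
finger_gap: 1.001
```

```bash
python3 - <<'E'
from h import *
print(robot.get_obs()['eef_pos'])
c=snap('wrist','w1');print(c['intrinsics'])
s=snap('scene','s1')
crop(s,135,120,305,245,4.6,'s_rack1')
E
```

```text
[0.57888923 0.20447771 0.3804401 ]
[[306.333509     0.         284.26935648]
 [  0.         306.333509   208.48265377]
 [  0.           0.           1.        ]]
```

View pics/w1.png

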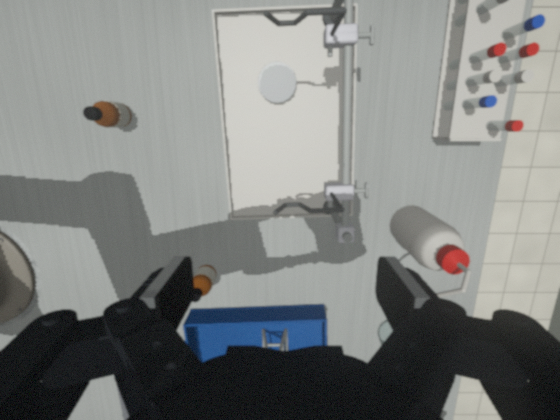

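View pics/s_rack1.png

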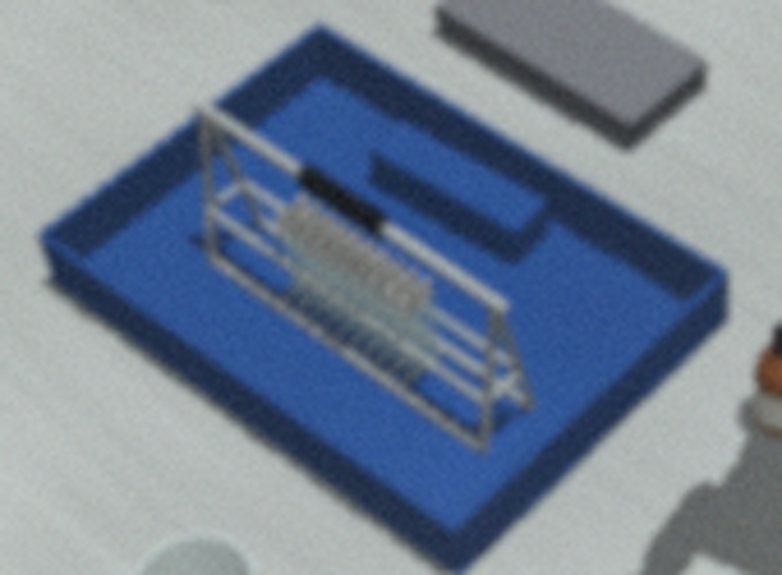

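```bash
python3 - <<'E'
from h import *
c=np.load('w1.npz')
crop(c,250,0,375,50,6,'w1a');crop(c,250,175,375,250,6,'w1b')
E
```

```text
(no output)
```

View pics/w1a.png

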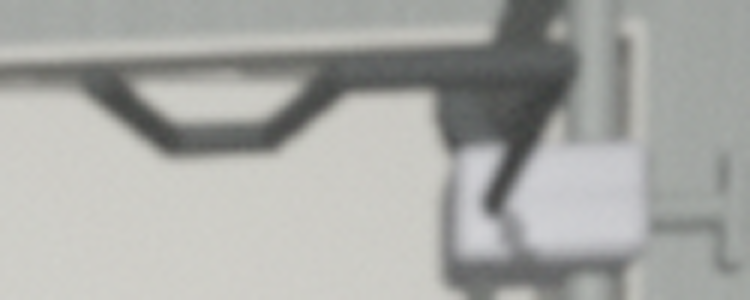

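View pics/w1b.png

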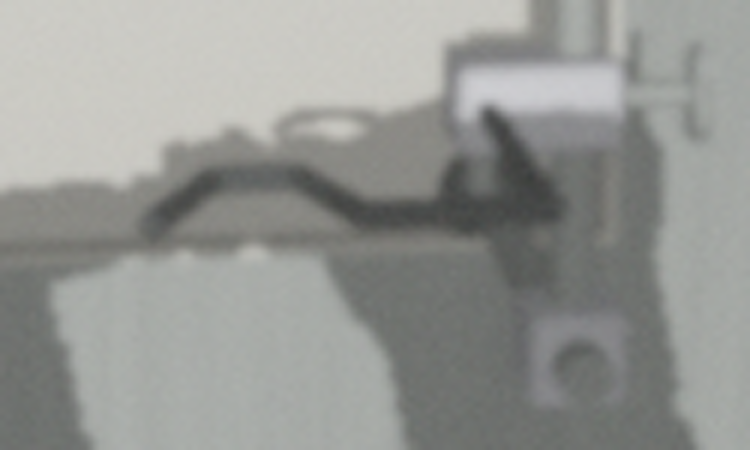

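```bash
cat > fit.py <<'E'
from h import *
from scipy.optimize import least_squares
cs={'s':np.load('scene0.npz'),'d':np.load('side0.npz'),'w':np.load('w1.npz')}
S=lambda a:(a[0]/4.6+265,a[1]/4.6+225)
D=lambda a:(a[0]/3.6+200,a[1]/3.6+225)
W1=lambda a:(a[0]/6+250,a[1]/6)
W2=lambda a:(a[0]/6+250,a[1]/6+175)
hk=[(-.018,.024),(-.008,-.0065),(.008,-.0065),(.018,.023),(.05,.023)]
ob=[]
def add(cam,side,idx,f,pts):
    for i,p in zip(idx,pts): ob.append((cam,side,i,np.array(f(p))))
add('w',1,range(5),W1,[(95,80),(172,140),(275,140),(335,75),(570,65)])
add('w',-1,range(5),W2,[(150,225),(210,175),(298,175),(362,215),(555,212)])
add('d',-1,range(5),D,[(270,58),(255,84),(233,84),(213,54),(165,50)])
add('d',1,range(5),D,[(222,293),(208,320),(182,320),(158,288),(106,286)])
add('s',-1,[0,3,4],S,[(312,25),(268,78),(226,122)])
add('s',1,[0,4],S,[(636,238),(557,345)])
def pt(p,side,i):
    x,y,a,hl,hr=p[:5]
    q=np.array([hk[i][0],side*.09]);R=np.array([[np.cos(a),-np.sin(a)],[np.sin(a),np.cos(a)]])
    return np.r_[R@q+[x,y],.2+(hl if side>0 else hr)+hk[i][1]]
def f(p):
    off={'s':p[5:8],'d':p[8:11],'w':p[11:14]}
    r=[(proj(cs[c],pt(p,sd,i)+off[c])-o) for c,sd,i,o in ob]
    return np.r_[np.concatenate(r)/.7,p[5:14]/.0015,p[3:5]/.006]
r=least_squares(f,np.r_[.582,.274,.04,0,0,np.zeros(9)])
C=np.linalg.inv(r.jac.T@r.jac)
if __name__=='__main__':
    print(r.x.round(4));print(np.sqrt(np.diag(C))[:5].round(4))
    k=0
    for (c,sd,i,o),e in zip(ob,(r.fun[:2*len(ob)]*.7).reshape(-1,2)): print(c,sd,i,e.round(1))
    w=cs['w']
    # pan corners in wrist
    for u,v in [(215,13),(231,217)]: print(onplane(w,u,v,.018))
E
python3 fit.py
```

```text
[ 5.833e-01  2.754e-01  3.830e-02 -4.400e-03 -2.600e-03  8.000e-04
 -9.000e-04 -2.000e-04 -8.000e-04  1.000e-03 -8.000e-04 -0.000e+00
 -1.000e-04  5.000e-04]
[0.001  0.001  0.0021 0.0015 0.0014]
w 1 0 [0.3 0.1]
w 1 1 [-0.4  0.6]
w 1 2 [-1.  -0.1]
w 1 3 [ 1.6 -0.4]
w 1 4 [-0.8 -0.3]
w -1 0 [0.4 0.1]
w -1 1 [0.1 0.4]
w -1 2 [-0.2 -0.1]
w -1 3 [0.3 0.2]
w -1 4 [-0.6 -0.4]
d -1 0 [-0.3 -0.2]
d -1 1 [0.2 0.7]
d -1 2 [-0.4  0.1]
d -1 3 [ 0.2 -0.2]
d -1 4 [-0.1 -0.3]
d 1 0 [-0.1  0.1]
d 1 1 [-0.1  0.4]
d 1 2 [-0.3 -0.4]
d 1 3 [0.6 0.1]
d 1 4 [ 0.  -0.9]
s -1 0 [0.2 0.4]
s -1 3 [ 0.1 -0.4]
s -1 4 [ 0.4 -0.5]
s 1 0 [0.1 0.2]
s 1 4 [-0.2  0.2]
[0.47693702 0.42644755 0.018     ]
[0.48597573 0.11673213 0.018     ]
```

Emit:
send_rows(
  deltas=[0, 3, 0, 0, 0, 0, -0.2, 4.5, 0, 0, 0, 0, -0.2, 4.5, 0, 0, 0, 0, -0.2, 4.5, 0, 0, 0, 0, -0.2, 4.5, 0, 0, 0, 0, -0.2, 4.5, 0, 0, 0, 0, -0.2, 4.5, 0, 0, 0, 0, -0.2, 4.5, 0, 0, 0, 0, -0.2, 4.5, 0, 0, 0, 0, 0, 4.5, 0, 0, 0, 0, 0, 4.5, 0, 0, 0, 0, 0, 3, 2, 0, 0, 0],
)

```text
t: 2.55
eef_pos: [0.5618, -0.3107, 0.3639]
orientation: [1.0, -0.002, 0.002, 0.002]
wrist_force: [0.4, 0.3, -0.3]
finger_gap: 1.001
```

Emit:
send_rows(
  deltas=[0, 0, 0, 0, 0, 0, 0, 0, 0, 0, 0, 0],
)

```text
t: 2.75
eef_pos: [0.5618, -0.3072, 0.3609]
orientation: [1.0, -0.001, -0.001, -0.001]
wrist_force: [0.5, 1.0, 0.5]
finger_gap: 1.0
```

```bash
python3 - <<'E'
from h import *
print(robot.get_obs()['eef_pos'])
c=snap('wrist','w2')
s=snap('side','d2')
crop(s,255,110,365,240,4.5,'d_rack2')
E
```

```text
[ 0.5618055  -0.3071849   0.36090021]
```

View pics/w2.png

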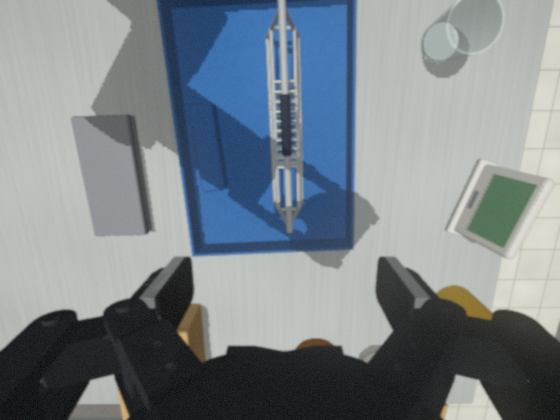

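```bash
python3 - <<'E'
from h import *
c=np.load('w2.npz')
crop(c,255,0,325,245,2.4,'w2a')
crop(c,255,80,325,170,6.5,'w2b')
E
```

```text
(no output)
```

View pics/w2a.png

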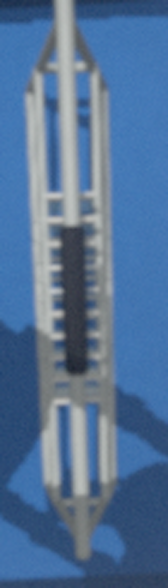

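View pics/w2b.png

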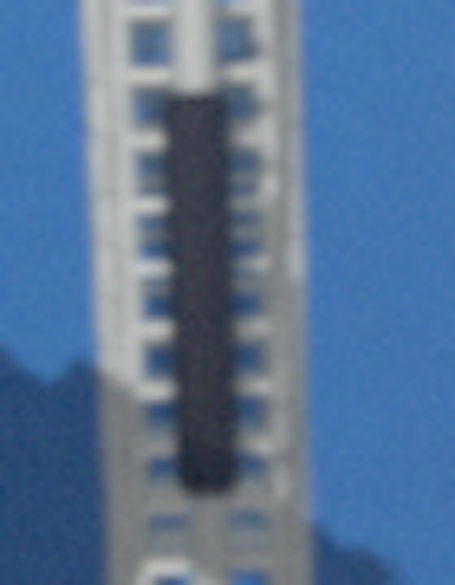

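```bash
python3 - <<'E'
from h import *
c=np.load('w2.npz')
a=onplane(c,255+195/6.5,80+97/6.5,.138);b=onplane(c,255+208/6.5,80+487/6.5,.138)
e=onplane(c,255+83/2.4,554/2.4,.130);f=onplane(c,255+65.5/2.4,2/2.4,.134)
print(a,b,(a+b)/2,np.linalg.norm(a-b),np.arctan2(-(a-b)[0],(a-b)[1]))
print(e,f,np.arctan2(-(f-e)[0],(f-e)[1]), 'mid from end',e+ .134*(f-e)/np.linalg.norm(f-e))
E
```

```text
[ 0.56190683 -0.20815702  0.138     ] [ 0.56407928 -0.27472943  0.138     ] [ 0.56299305 -0.24144323  0.138     ] 0.06660784112911367 0.032621245680600965
[ 0.56737456 -0.37237871  0.13      ] [ 0.55932616 -0.11465979  0.134     ] 0.03121921342359281 mid from end [ 0.56319237 -0.23846012  0.13207852]
```

Emit:
send_rows(
  deltas=[0.1, -3.3, 0, 0, 0, -0.035, 0, -3.2, 0, 0, 0, 0, 0, 0, 4, 0, 0, 0, 0, 0, 4, 0, 0, 0, 0, 0, 4, 0, 0, 0, 0, 0, 3, 0, 0, 0, 0, 0, 2, 0, 0, 0, 0, 0, 0, 0, 0, 0, 0, 0, 0, 0, 0, 0],
)

```text
t: 3.75
eef_pos: [0.5635, -0.2404, 0.1929]
orientation: [1.0, 0.018, 0.001, 0.001]
wrist_force: [0.8, 0.5, 0.6]
finger_gap: 0.998
```

```bash
python3 - <<'E'
from h import *
from scipy.spatial.transform import Rotation as R
o=robot.get_obs();print(o['eef_pos'],R.from_quat(o['orientation']).as_matrix().round(4),o['wrist_force'])
c=snap('wrist','w3')
s=snap('scene','s3');crop(s,135,90,305,245,3.8,'s3c')
E
```

```text
[ 0.56352856 -0.24044946  0.19294898] [[ 0.9993  0.0362  0.0018]
 [ 0.0362 -0.9993 -0.001 ]
 [ 0.0018  0.001  -1.    ]] [0.82817195 0.50685443 0.55986328]
```

View pics/w3.png

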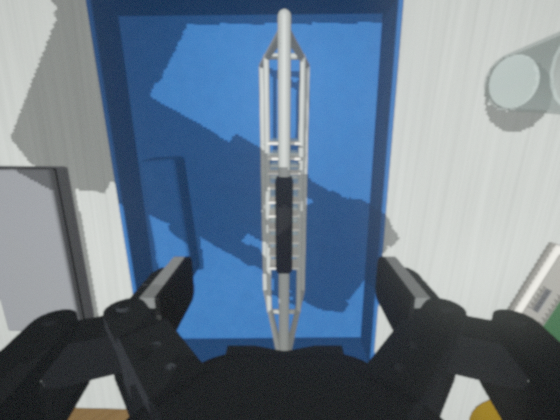

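View pics/s3c.png

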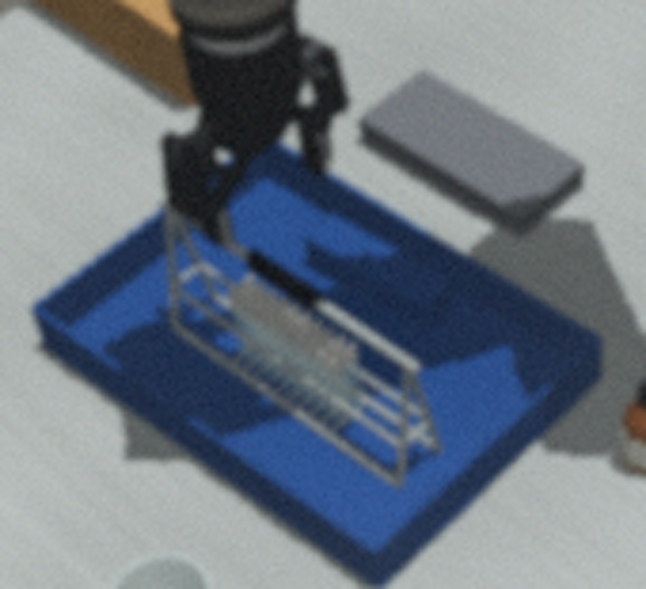

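```bash
python3 - <<'E'
from h import *
c=np.load('w3.npz')
a=onplane(c,284.5,177,.138);b=onplane(c,284.5,272,.136)
e=onplane(c,284.5,10,.13)
print(a,b,(a+b)/2,e, proj(c,[.5635,-.2404,.13]),proj(c,[.5635,-.2404,.193]))
s=np.load('s3.npz');print(proj(s,[.5635,-.2404,.193]))
E
```

```text
[ 0.56161633 -0.20588038  0.138     ] [ 0.56409686 -0.27476325  0.136     ] [ 0.5628566  -0.24032181  0.137     ] [ 0.55813625 -0.1082371   0.13      ] [285.37623177 223.71409504] [286.13433636 263.17855081]
[207.8463849  148.09273532]
```

Emit:
send_rows(
  deltas=[0, 0, 3, 0, 0, 0, 0, 0, 3, 0, 0, 0, 0, 0, 1.5, 0, 0, 0, 0, 0, 0.7, 0, 0, 0, 0, 0, 0, 0, 0, 0, 0, 0, 0, 0, 0, 0],
)

```text
t: 4.45
eef_pos: [0.5638, -0.2415, 0.111]
orientation: [1.0, 0.018, 0.001, 0.001]
wrist_force: [0.9, -0.2, 0.5]
finger_gap: 0.996
```

Emit:
send_rows(
  deltas=[0, 0, 0, 0, 0, 0, 0, 0, 0, 0, 0, 0, 0, 0, 0, 0, 0, 0, 0, 0, 0, 0, 0, 0, 0, 0, 0, 0, 0, 0, 0, 0, 0, 0, 0, 0, 0, 0, 0, 0, 0, 0, 0, 0, 0, 0, 0, 0, 0, 0, 0, 0, 0, 0, 0, 0, 0, 0, 0, 0],
  grip=0,
)

```text
t: 5.45
eef_pos: [0.5631, -0.2411, 0.1095]
orientation: [1.0, 0.017, 0.0, 0.0]
wrist_force: [0.5, 0.8, 3.2]
finger_gap: 0.133
```

```bash
python3 - <<'E'
from h import *
o=robot.get_obs();print(o['t'],o['eef_pos'],o['wrist_force'],o['moment'],o['finger_gap'])
c=snap('wrist','w4')
E
```

```text
5.45 [ 0.56312066 -0.24107212  0.10954881] [0.48977933 0.76714992 3.17397983] [ 0.05290399 -0.17670001 -0.01187286] 0.13346979196645134
```

View pics/w4.png

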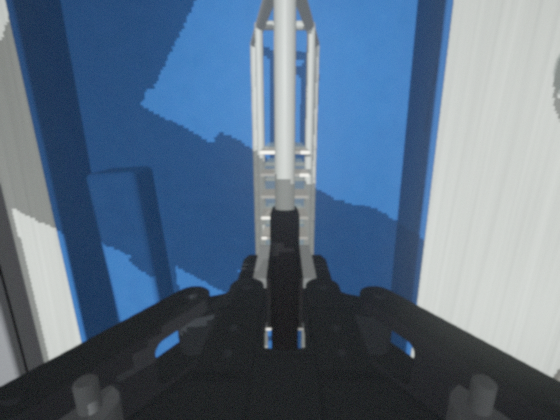

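Emit:
send_rows(
  deltas=[0, 0, -0.3, 0, 0, 0, 0, 0, -0.7, 0, 0, 0, 0, 0, -1.5, 0, 0, 0, 0, 0, -2.5, 0, 0, 0, 0, 0, -2.5, 0, 0, 0, 0, 0, -2.5, 0, 0, 0, 0, 0, -2.5, 0, 0, 0, 0, 0, -2.5, 0, 0, 0, 0, 0, -2, 0, 0, 0, 0, 0, -1, 0, 0, 0, 0, 0, 0, 0, 0, 0, 0, 0, 0, 0, 0, 0],
)

```text
t: 6.7
eef_pos: [0.5624, -0.2408, 0.288]
orientation: [1.0, 0.017, -0.001, -0.001]
wrist_force: [0.3, 0.2, -5.6]
finger_gap: 0.13
```

```bash
python3 - <<'E'
from h import *
o=robot.get_obs();print(o['t'],o['eef_pos'],o['wrist_force'],o['moment'],o['finger_gap'])
c=snap('side','d5');snap('wrist','w5')
E
```

```text
6.7 [ 0.56240669 -0.2407727   0.28802319] [ 0.30800219  0.22979491 -5.56564555] [-0.01717901  0.05203549  0.0450511 ] 0.13002777579543426
```

View pics/d5.png

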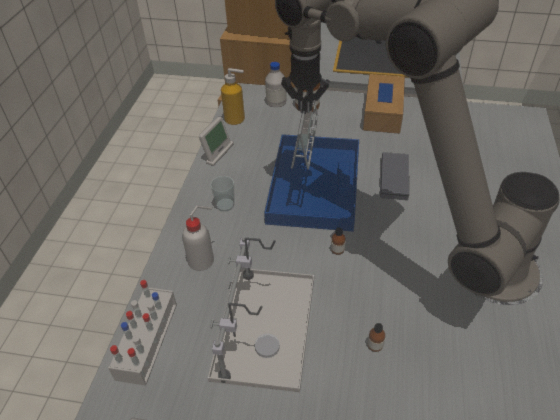

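Emit:
send_rows(
  deltas=[-0.8, -2, 0, 0, 0, 0, -0.8, -3.5, 0, 0, 0, 0, -0.8, -4.7, 0, 0, 0, 0, -0.8, -4.7, 0, 0, 0, 0, -0.8, -4.7, 0, 0, 0, 0, -0.8, -4.7, 0, 0, 0, 0, -0.8, -4.7, 0, 0, 0, 0, -0.8, -4.7, 0, 0, 0, 0, -0.8, -4.7, 0, 0, 0, 0, 0, -4.7, 0, 0, 0, 0, 0, -4, 0, 0, 0, 0, 0, -3, 0, 0, 0, 0],
)

```text
t: 8.0
eef_pos: [0.4724, 0.2596, 0.2883]
orientation: [1.0, 0.018, -0.001, 0.0]
wrist_force: [0.4, -0.7, -4.7]
finger_gap: 0.127
```

Emit:
send_rows(
  deltas=[0, -1.5, 0, 0, 0, 0, 0, -0.3, 0, 0, 0, 0, 0, 0, 0, 0, 0, 0, 0, 0, 0, 0, 0, 0, 0, 0, 0, 0, 0, 0],
)

```text
t: 8.5
eef_pos: [0.4731, 0.2739, 0.2894]
orientation: [1.0, 0.017, 0.0, 0.0]
wrist_force: [-0.4, -0.5, -4.7]
finger_gap: 0.133
```

```bash
python3 - <<'E'
from h import *
from scipy.spatial.transform import Rotation as R
o=robot.get_obs();print(o['t'],o['eef_pos'],R.from_quat(o['orientation']).as_matrix().round(4),o['wrist_force'],o['moment'],o['finger_gap'])
c=snap('side','d6');snap('wrist','w6');s=snap('scene','s6')
crop(c,180,180,340,390,2.8,'d6c');crop(s,250,150,450,380,2.6,'s6c')
E
```

```text
8.5 [0.47309096 0.27386598 0.28937451] [[ 9.994e-01  3.320e-02  1.000e-04]
 [ 3.320e-02 -9.994e-01 -4.000e-04]
 [ 1.000e-04  4.000e-04 -1.000e+00]] [-0.37571932 -0.5275532  -4.66328255] [ 0.05107311  0.04075114 -0.00247799] 0.1326281620919453
```

View pics/d6c.png

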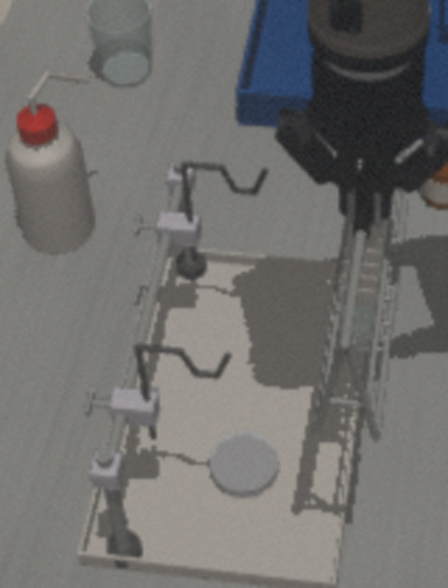

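View pics/s6c.png

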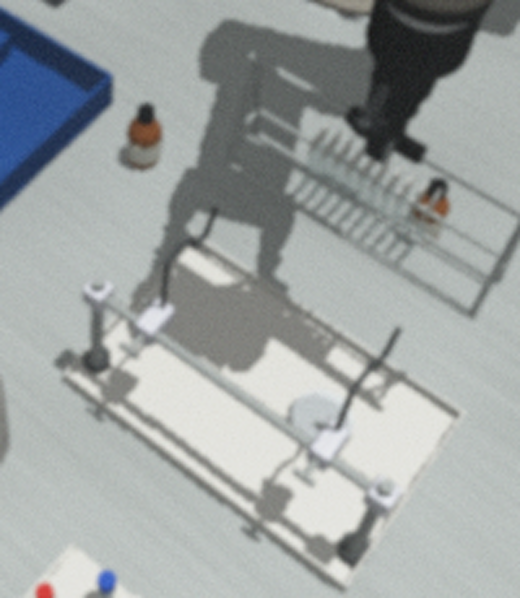

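View pics/w6.png

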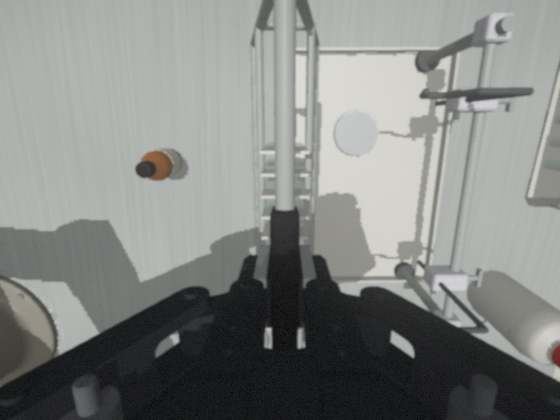

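```bash
python3 - <<'E'
from h import *
c=np.load('w6.npz')
crop(c,235,0,335,215,2.8,'w6c')
for v in [60,80,100,120]:
    pts=[(u,world(c,u,v)) for u in range(246,324)]
    print(v,[(u,round(float(p[0]),3),round(float(p[1]),3),round(float(p[2]),3)) for u,p in pts if p[2]>.12])
E
```

```text
60 [(251, 0.444, 0.385, 0.189), (252, 0.445, 0.385, 0.19), (253, 0.446, 0.385, 0.189), (254, 0.447, 0.385, 0.191), (255, 0.451, 0.378, 0.23), (256, 0.452, 0.378, 0.231), (257, 0.453, 0.378, 0.233), (258, 0.453, 0.378, 0.23), (259, 0.454, 0.378, 0.231), (260, 0.454, 0.378, 0.232), (261, 0.455, 0.378, 0.231), (262, 0.455, 0.378, 0.23), (263, 0.456, 0.378, 0.23), (274, 0.465, 0.364, 0.309), (275, 0.466, 0.364, 0.312), (276, 0.466, 0.364, 0.312), (277, 0.467, 0.364, 0.313), (278, 0.467, 0.364, 0.313), (279, 0.467, 0.364, 0.313), (280, 0.468, 0.364, 0.312), (281, 0.468, 0.364, 0.313), (282, 0.468, 0.364, 0.312), (283, 0.469, 0.364, 0.314), (284, 0.469, 0.363, 0.314), (285, 0.469, 0.364, 0.313), (286, 0.47, 0.364, 0.313), (287, 0.47, 0.364, 0.314), (288, 0.47, 0.364, 0.313), (289, 0.471, 0.364, 0.314), (290, 0.471, 0.364, 0.313), (291, 0.472, 0.364, 0.312), (292, 0.472, 0.364, 0.312), (293, 0.472, 0.364, 0.312), (294, 0.473, 0.364, 0.312), (295, 0.473, 0.364, 0.311), (307, 0.482, 0.379, 0.231), (308, 0.483, 0.379, 0.232), (309, 0.484, 0.379, 0.231), (310, 0.484, 0.379, 0.23), (311, 0.485, 
[... 3389 characters left out ...]
315), (283, 0.469, 0.343, 0.312), (284, 0.47, 0.343, 0.314), (285, 0.47, 0.343, 0.313), (286, 0.47, 0.343, 0.313), (287, 0.471, 0.343, 0.314), (288, 0.471, 0.343, 0.313), (289, 0.472, 0.343, 0.313), (290, 0.472, 0.343, 0.313), (291, 0.472, 0.343, 0.312), (292, 0.473, 0.343, 0.311), (293, 0.473, 0.343, 0.31), (294, 0.473, 0.343, 0.312), (295, 0.474, 0.344, 0.308), (306, 0.484, 0.345, 0.231), (307, 0.484, 0.345, 0.232), (308, 0.485, 0.345, 0.231), (309, 0.485, 0.345, 0.232), (310, 0.486, 0.345, 0.232), (311, 0.487, 0.345, 0.232), (312, 0.487, 0.345, 0.231), (313, 0.492, 0.345, 0.19), (314, 0.492, 0.345, 0.189), (315, 0.493, 0.345, 0.189), (316, 0.494, 0.345, 0.188), (317, 0.495, 0.345, 0.189)]
```

View pics/w6c.png

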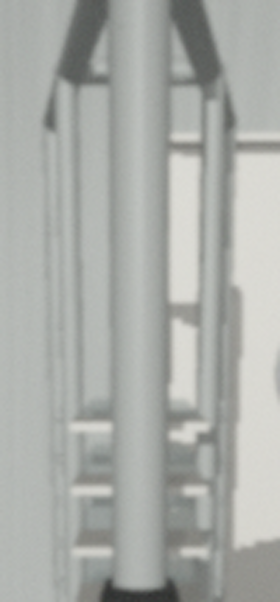

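```bash
python3 - <<'E'
from h import *
c=np.load('w1.npz')
for name,vs,us in [('L',range(8,28),range(262,350)),('R',range(200,216),range(270,345))]:
    for v in vs:
        l=[world(c,u,v) for u in us]; l=[p for p in l if .17<p[2]<.25]
        if l:
            l=np.array(l); print(name,v,len(l),'x',l[:,0].min().round(3),l[:,0].max().round(3),'y',l[:,1].mean().round(4),'z',l[:,2].min().round(4),np.median(l[:,2]).round(4),l[:,2].max().round(4))
    # floor
for lab,(u0,u1,v0,v1) in {'Lfloor':(281,294,20,27),'Rfloor':(287,298,201,207),'Larm':(306,342,8,16),'Rarm':(312,340,207,214)}.items():
    P=np.array([world(c,u,v) for u in range(u0,u1) for v in range(v0,v1)]);P=P[(P[:,2]>.17)&(P[:,2]<.25)]
    print(lab,len(P),P.mean(0),np.percentile(P[:,2],[10,50,90]))
E
```

```text
L 8 26 x 0.609 0.631 y 0.369 z 0.2167 0.2193 0.2213
L 9 41 x 0.597 0.631 y 0.368 z 0.2168 0.2201 0.2216
L 10 43 x 0.562 0.631 y 0.3673 z 0.2185 0.2198 0.2213
L 11 48 x 0.56 0.631 y 0.3665 z 0.2161 0.22 0.2221
L 12 50 x 0.56 0.632 y 0.3659 z 0.2143 0.2194 0.221
L 13 50 x 0.56 0.631 y 0.3653 z 0.2123 0.2192 0.2225
L 14 51 x 0.56 0.63 y 0.365 z 0.206 0.2186 0.2217
L 15 31 x 0.56 0.631 y 0.3649 z 0.2062 0.2157 0.2206
L 16 24 x 0.561 0.63 y 0.3648 z 0.2027 0.2126 0.22
L 17 25 x 0.561 0.631 y 0.3648 z 0.2014 0.2099 0.217
L 18 24 x 0.563 0.631 y 0.365 z 0.1976 0.2066 0.2142
L 19 24 x 0.564 0.631 y 0.3648 z 0.1967 0.2048 0.2118
L 20 38 x 0.565 0.631 y 0.3658 z 0.1914 0.1976 0.2097
L 21 36 x 0.565 0.631 y 0.3654 z 0.1904 0.1953 0.2069
L 22 33 x 0.567 0.631 y 0.365 z 0.1846 0.1939 0.2035
L 23 31 x 0.568 0.632 y 0.3646 z 0.184 0.1929 0.1998
L 24 29 x 0.569 0.631 y 0.3643 z 0.1787 0.1924 0.1974
L 25 24 x 0.571 0.63 y 0.3639 z 0.1783 0.1913 0.1939
L 26 6 x 0.627 0.631 y 0.366 z 0.1725 0.1804 0.183
L 27 5 x 0.627 0.631 y 0.3659 z 0.1711 0.1763 0.1788
R 200 5 x 0.634 0.638 y 0.1898 z 0.1848 0.1908 
[... 382 characters left out ...]
.2218
R 208 50 x 0.57 0.638 y 0.1886 z 0.2025 0.2211 0.2232
R 209 48 x 0.568 0.639 y 0.1881 z 0.21 0.2224 0.2239
R 210 46 x 0.567 0.638 y 0.1874 z 0.2121 0.2226 0.2242
R 211 45 x 0.566 0.638 y 0.1864 z 0.2142 0.2227 0.224
R 212 28 x 0.566 0.625 y 0.1853 z 0.2206 0.2221 0.2245
R 213 4 x 0.567 0.57 y 0.1848 z 0.2226 0.2244 0.2252
R 214 2 x 0.568 0.569 y 0.1834 z 0.2227 0.223 0.2233
Lfloor 78 [0.58022056 0.36532661 0.19246917] [0.19131963 0.19249031 0.19358425]
Rfloor 50 [0.58658213 0.18645378 0.19523598] [0.19411318 0.19543044 0.19624746]
Larm 245 [0.61197992 0.3664626  0.21926678] [0.2175486  0.21944016 0.22068533]
Rarm 135 [0.61946659 0.18776433 0.22233649] [0.22099053 0.22255644 0.22350624]
```

Emit:
send_rows(
  deltas=[0, 0, 1.5, 0, 0, 0, 0, 0.2, 2, 0, 0, 0, 0, 0, 2, 0, 0, 0, 0, 0, 1, 0, 0, 0, 0, 0, 0.4, -0.01, 0, 0, 1, 0, 0, -0.006, 0, 0, 2, 0, 0, 0, 0, 0, 2, 0, 0, 0, 0, 0, 0, 0, 0, 0, 0, 0, 0, 0, 0, 0, 0, 0],
)

```text
t: 9.65
eef_pos: [0.5236, 0.275, 0.2208]
orientation: [1.0, 0.017, 0.001, 0.008]
wrist_force: [0.1, -1.4, -4.9]
finger_gap: 0.129
```

```bash
python3 - <<'E'
from h import *
from scipy.spatial.transform import Rotation as R
o=robot.get_obs();print(o['t'],o['eef_pos'],R.from_quat(o['orientation']).as_matrix().round(4),o['wrist_force'],o['moment'],o['finger_gap'])
c=snap('side','d7');snap('wrist','w7')
crop(c,180,180,340,390,2.8,'d7c')
E
```

```text
9.65 [0.52361014 0.27496712 0.22078829] [[ 9.994e-01  3.460e-02  1.500e-03]
 [ 3.460e-02 -9.993e-01 -1.580e-02]
 [ 9.000e-04  1.590e-02 -9.999e-01]] [ 0.13553128 -1.42736153 -4.87003196] [-0.00153486 -0.00078945  0.00442847] 0.12911881088460747
```

View pics/d7c.png

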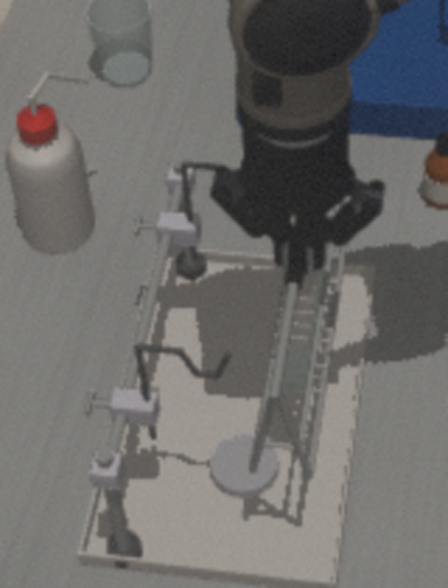

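View pics/w7.png

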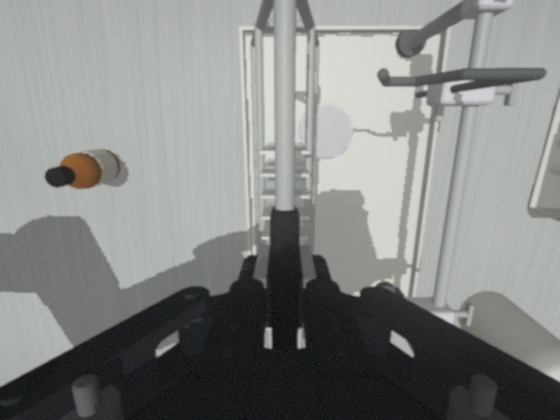

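```bash
python3 - <<'E'
from h import *
c=np.load('w7.npz')
P=np.array([world(c,u,v) for u in range(376,545) for v in range(60,96)]);
Q=P[(P[:,2]>.18)&(P[:,2]<.26)]
lip=Q[Q[:,0]<.566];print('lip',len(lip),lip.mean(0),lip.min(0),lip.max(0))
arm=Q[(Q[:,0]>.605)&(Q[:,2]>.21)&(Q[:,0]<.625)];print('arm',arm.mean(0),np.median(arm[:,2]))
R=np.array([world(c,u,v) for u in range(283,288) for v in range(10,200)])
R=R[R[:,2]>.22];A=np.polyfit(R[:,1],R[:,2],1);print('rodtop z at y .365, .275, .186',np.polyval(A,[.365,.275,.186]))
# rod centre x
for v in (20,180):
    r=np.array([world(c,u,v) for u in range(266,304)]);r=r[r[:,2]>.235];print(r[:,0].min(),r[:,0].max(),r[:,1].mean())
E
```

```text
lip 154 [0.56160885 0.36454647 0.21852958] [0.55875489 0.36261726 0.2033017 ] [0.56593729 0.36738696 0.22232263]
arm [0.6150048  0.36696627 0.21959721] 0.21966099430753663
rodtop z at y .365, .275, .186 [0.24353958 0.24545315 0.24734547]
0.5148748208328853 0.5221787563030911 0.3776700574509876
0.5166759848135711 0.5243172341841058 0.323256826409472
```

Emit:
send_rows(
  deltas=[1, 0, 0, 0, 0, 0, 1.5, 0.1, 0, 0, 0, 0, 1.5, 0.1, 0, 0, 0, 0, 1.2, 0, 0, 0, 0, 0, 0.6, 0, 0, 0, 0, 0, 0.2, 0, 0, 0, 0, 0, 0, 0, 0, 0, 0, 0, 0, 0, 0, 0, 0, 0, 0, 0, 0, 0, 0, 0],
)

```text
t: 10.65
eef_pos: [0.5824, 0.2752, 0.2205]
orientation: [1.0, 0.018, 0.0, 0.008]
wrist_force: [-0.1, 0.6, -3.4]
finger_gap: 0.131
```

```bash
cat > chk.py <<'E'
from h import *
import sys
from scipy.spatial.transform import Rotation as R
n=sys.argv[1]
o=robot.get_obs();print(o['t'],o['eef_pos'],R.from_quat(o['orientation']).as_matrix()[:,1].round(4),o['wrist_force'].round(2),o['moment'].round(3),o['finger_gap'])
c=snap('wrist','w'+n);s=snap('scene','s'+n);d=snap('side','d'+n)
crop(s,250,200,450,380,3,'s%sc'%n);crop(d,200,200,320,360,3.6,'d%sc'%n);crop(c,230,0,400,130,4,'w%sc'%n)
E
python3 chk.py 8
```

```text
10.65 [0.58242612 0.27515003 0.22054204] [ 0.0353 -0.9992  0.016 ] [-0.14  0.6  -3.44] [ 0.038 -0.041  0.024] 0.13123551582650764
```

View pics/s8c.png

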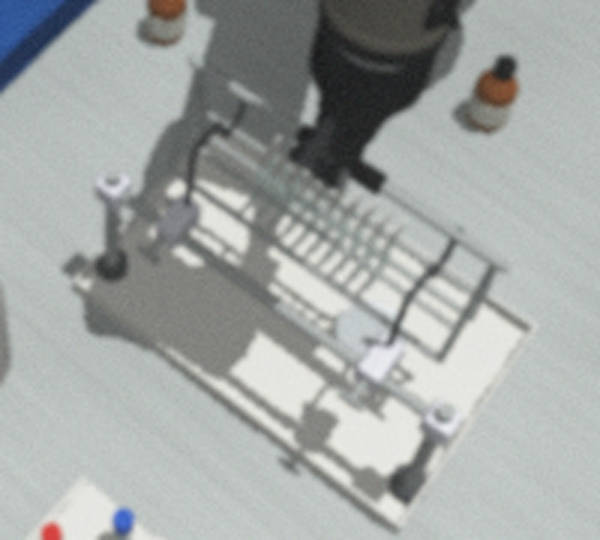

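View pics/d8c.png

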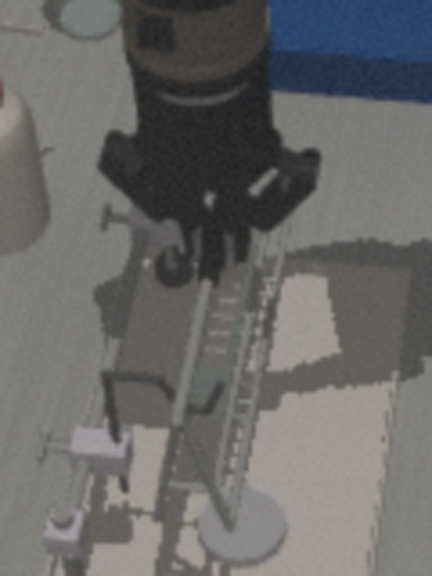

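View pics/w8c.png

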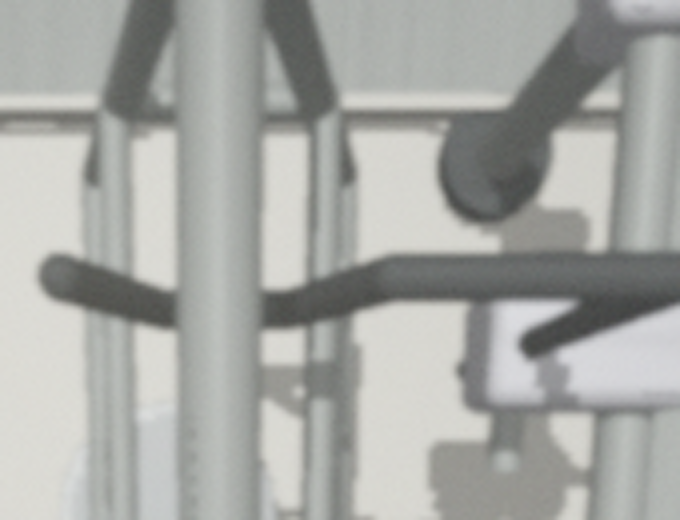

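Emit:
send_rows(
  deltas=[0.15, 0, 0, 0, 0, 0, 0, 0, 0.6, 0, 0, 0, 0, 0, 0.8, 0, 0, 0, 0, 0, 0.8, 0, 0, 0, 0, 0, 0.6, 0, 0, 0, 0, 0, 0.4, 0, 0, 0, 0, 0, 0.2, 0, 0, 0, 0, 0, 0, 0, 0, 0, 0, 0, 0, 0, 0, 0, 0, 0, 0, 0, 0, 0],
)

```text
t: 11.8
eef_pos: [0.5846, 0.2746, 0.1868]
orientation: [1.0, 0.017, 0.001, 0.008]
wrist_force: [0.0, -0.4, -4.1]
finger_gap: 0.132
```

```bash
python3 chk.py 9
```

```text
11.8 [0.5845698  0.27458993 0.18678831] [ 0.035  -0.9993  0.0158] [ 0.04 -0.37 -4.12] [ 0.075 -0.007 -0.056] 0.13152925794094789
```

View pics/d9c.png

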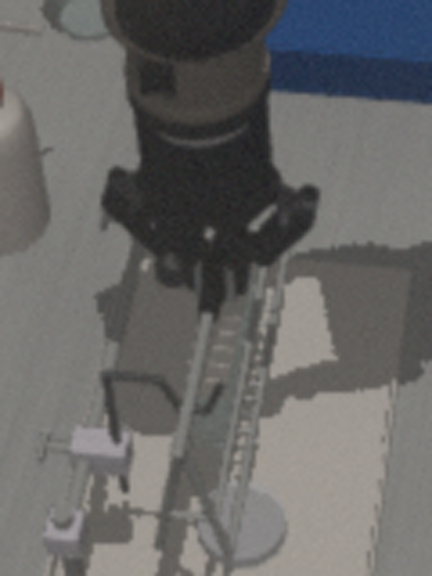

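View pics/w9c.png

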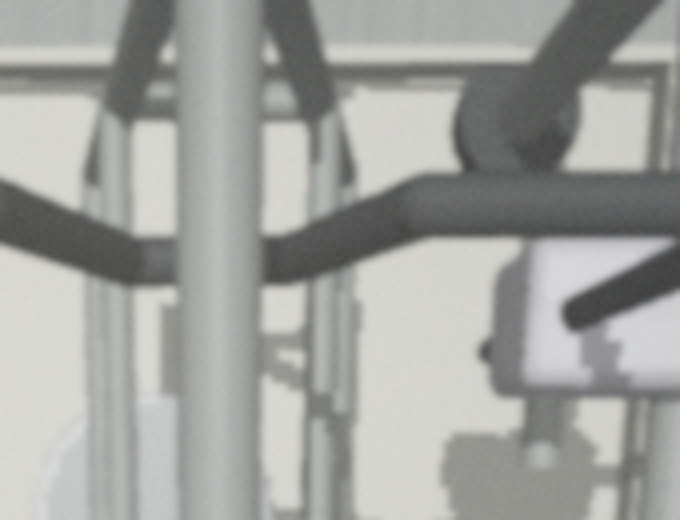

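View pics/s9c.png

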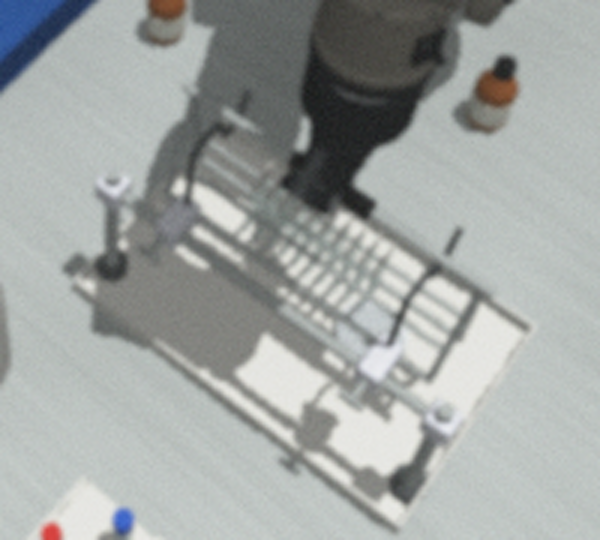

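```bash
cat > gap.py <<'E'
from h import *
import sys
c=np.load(sys.argv[1])
R=np.array([world(c,u,v) for u in range(283,288) for v in range(5,195)]);R=R[(R[:,2]>.17)]
A=np.polyfit(R[:,1],R[:,2],1);print('rod centre z at .365,.2754,.186',np.polyval(A,[.365,.2754,.186])-.004)
P=np.array([world(c,u,v) for u in list(range(266,274))+list(range(297,304)) for v in range(40,90)])
P=P[(P[:,2]>.18)&(abs(P[:,1]-.365)<.006)];f=P[P[:,2]<P[:,2].min()+.006]
print('floor top+4',np.percentile(f[:,2],[10,30,50])+.004,len(f))
E
python3 gap.py w9.npz
```

```text
rod centre z at .365,.2754,.186 [0.20572673 0.2083846  0.21103654]
floor top+4 [0.19533918 0.19639545 0.19688817] 181
```

```bash
python3 - <<'E'
from h import *
for n in '456789':
    c=np.load(f'w{n}.npz')
    R=np.array([world(c,u,v) for u in range(280,291) for v in range(20,190)])
    z0=np.median(R[:,2]);R=R[abs(R[:,2]-z0)<.02]
    A=np.polyfit(R[:,1],R[:,2],1);r=R[:,2]-np.polyval(A,R[:,1]);print(n,A[0],r.std(),R[:,1].min(),R[:,1].max())
E
```

```text
4 0.0009736357031188075 0.0006826923451801232 -0.19819045501113264 -0.13859509554273736
5 0.004174972729231981 0.0006499018908006325 -0.1977285396267705 -0.1380193958259719
6 0.0024599497545966472 0.0006662368155766856 0.3169494422245098 0.3767996884780077
7 -0.01348100622069793 0.0006699252163572029 0.31827992088556534 0.37790711813129013
8 -0.014989206424017066 0.0006616950388590103 0.31845602336750156 0.37809588620067186
9 -0.014523089546577142 0.0006584957058084855 0.317873522700346 0.3776233303468469
```

```bash
sed -i "s/^A=np.polyfit/z0=np.median(R[:,2]);R=R[abs(R[:,2]-z0)<.02]\nA=np.polyfit/" gap.py; python3 gap.py w9.npz
```

```text
rod centre z at .365,.2754,.186 [0.20505578 0.20645963 0.20786034]
floor top+4 [0.19533918 0.19639545 0.19688817] 181
```

Emit:
send_rows(
  deltas=[0, 0, 0.2, 0, 0, 0, 0, 0, 0.2, 0, 0, 0, 0, 0, 0.1, 0, 0, 0, 0, 0, 0.05, 0, 0, 0, 0, 0, 0, 0, 0, 0, 0, 0, 0, 0, 0, 0, 0, 0, 0, 0, 0, 0],
)

```text
t: 12.65
eef_pos: [0.5844, 0.2744, 0.1809]
orientation: [1.0, 0.018, 0.0, 0.008]
wrist_force: [-0.0, -0.2, -3.3]
finger_gap: 0.126
```

```bash
cat > f.py <<'E'
from workcell import robot
o=robot.get_obs();print(o['t'],o['eef_pos'].round(5),o['orientation'].round(4),o['wrist_force'].round(2),o['moment'].round(3),o['finger_gap'])
E
python3 f.py
```

```text
12.65 [0.58442 0.27443 0.18094] [9.998e-01 1.750e-02 3.000e-04 8.000e-03] [-0.01 -0.2  -3.35] [ 0.002 -0.023  0.013] 0.12606847837528762
```

Emit:
send_rows(
  deltas=[0, 0, 0, 0, 0, 0],
)

```text
t: 12.75
eef_pos: [0.5844, 0.2745, 0.1809]
orientation: [1.0, 0.018, 0.0, 0.008]
wrist_force: [-0.0, -0.2, -4.1]
finger_gap: 0.128
```

```bash
python3 f.py
```

```text
12.75 [0.5844  0.27447 0.18094] [9.998e-01 1.750e-02 2.000e-04 8.000e-03] [-0.05 -0.2  -4.13] [-0.032 -0.022 -0.029] 0.1276205884663014
```

Emit:
send_rows(
  deltas=[0, 0, 0, 0, 0, 0],
)

```text
t: 12.85
eef_pos: [0.5844, 0.2745, 0.1809]
orientation: [1.0, 0.018, 0.0, 0.008]
wrist_force: [1.1, -0.4, -3.9]
finger_gap: 0.125
```

```bash
python3 f.py
```

```text
12.85 [0.58439 0.27445 0.18092] [9.998e-01 1.750e-02 2.000e-04 8.000e-03] [ 1.05 -0.42 -3.95] [ 0.019 -0.05  -0.029] 0.12511962811808378
```

```bash
cat > fa.py <<'E'
from workcell import robot,cams
import numpy as np,sys
F=[];M=[]
for i in range(int(sys.argv[1]) if len(sys.argv)>1 else 8):
    cams.camera('wrist');o=robot.get_obs();F.append(o['wrist_force']);M.append(o['moment'])
print(round(o['t'],2),o['eef_pos'].round(5),'F',np.mean(F,0).round(2),'sd',np.std(F,0).round(2),'M',np.mean(M,0).round(3),'sd',np.std(M,0).round(3),o['finger_gap'].round(3))
E
python3 fa.py 12
```

```text
Traceback (most recent call last):
  File "fa.py", line 6, in <module>
    print(round(o['t'],2),o['eef_pos'].round(5),'F',np.mean(F,0).round(2),'sd',np.std(F,0).round(2),'M',np.mean(M,0).round(3),'sd',np.std(M,0).round(3),o['finger_gap'].round(3))
                                                                                                                                                        ^^^^^^^^^^^^^^^^^^^^^
AttributeError: 'float' object has no attribute 'round'
```

Emit:
send_rows(
  deltas=[0, 0, 0.05, 0, 0, 0, 0, 0, 0.05, 0, 0, 0, 0, 0, 0, 0, 0, 0],
)

```text
t: 13.75
eef_pos: [0.5843, 0.2744, 0.1798]
orientation: [1.0, 0.017, 0.0, 0.008]
wrist_force: [0.5, -0.8, -4.2]
finger_gap: 0.128
```

```bash
python3 fa.py 8
```

```text
Traceback (most recent call last):
  File "fa.py", line 6, in <module>
    print(round(o['t'],2),o['eef_pos'].round(5),'F',np.mean(F,0).round(2),'sd',np.std(F,0).round(2),'M',np.mean(M,0).round(3),'sd',np.std(M,0).round(3),o['finger_gap'].round(3))
                                                                                                                                                        ^^^^^^^^^^^^^^^^^^^^^
AttributeError: 'float' object has no attribute 'round'
```

```bash
sed -i "s/o\['finger_gap'\].round(3)/round(o['finger_gap'],3)/" fa.py; python3 fa.py 12
```

```text
14.75 [0.58437 0.2744  0.17984] F [-0.31  0.04 -4.62] sd [0.53 0.52 0.38] M [ 0.017 -0.001 -0.001] sd [0.028 0.035 0.023] 0.128
```

Emit:
send_rows(
  deltas=[0, 0, 0.05, 0, 0, 0, 0, 0, 0, 0, 0, 0],
)

```text
t: 14.95
eef_pos: [0.5843, 0.2744, 0.1793]
orientation: [1.0, 0.017, 0.0, 0.008]
wrist_force: [-0.6, -0.5, -4.7]
finger_gap: 0.131
```

```bash
python3 fa.py 8
```

```text
15.35 [0.58437 0.27443 0.17935] F [ 0.02  0.09 -4.38] sd [0.58 0.55 0.62] M [ 0.027  0.002 -0.011] sd [0.027 0.033 0.03 ] 0.126
```

Emit:
send_rows(
  deltas=[0, 0, 0.03, 0, 0, 0, 0, 0, 0, 0, 0, 0],
)

```text
t: 15.55
eef_pos: [0.5844, 0.2744, 0.179]
orientation: [1.0, 0.017, 0.0, 0.008]
wrist_force: [-0.2, 0.2, -4.2]
finger_gap: 0.128
```

```bash
python3 fa.py 6
```

```text
15.85 [0.58438 0.27441 0.17908] F [-0.02  0.01 -4.6 ] sd [0.55 0.24 0.31] M [0.031 0.009 0.007] sd [0.016 0.014 0.046] 0.132
```

Emit:
send_rows(
  deltas=[0, 0, 0.03, 0, 0, 0, 0, 0, 0, 0, 0, 0],
)

```text
t: 16.05
eef_pos: [0.5844, 0.2744, 0.1787]
orientation: [1.0, 0.017, 0.0, 0.008]
wrist_force: [-0.3, 0.8, -4.8]
finger_gap: 0.13
```

```bash
python3 fa.py 6
```

```text
16.35 [0.58438 0.2744  0.17877] F [ 0.23 -0.26 -4.55] sd [0.51 0.26 0.52] M [0.023 0.018 0.019] sd [0.022 0.013 0.014] 0.125
```

Emit:
send_rows(
  deltas=[0, 0, 0.03, 0, 0, 0, 0, 0, 0, 0, 0, 0],
)

```text
t: 16.55
eef_pos: [0.5844, 0.2744, 0.1785]
orientation: [1.0, 0.017, 0.0, 0.008]
wrist_force: [0.2, 0.7, -3.8]
finger_gap: 0.13
```

```bash
python3 fa.py 6
```

```text
16.85 [0.58443 0.27441 0.17853] F [-0.14 -0.02 -3.63] sd [0.45 0.54 0.43] M [ 0.023  0.034 -0.005] sd [0.029 0.024 0.038] 0.13
```

Emit:
send_rows(
  deltas=[0, 0, 0.03, 0, 0, 0, 0, 0, 0, 0, 0, 0],
)

```text
t: 17.05
eef_pos: [0.5844, 0.2744, 0.1783]
orientation: [1.0, 0.017, 0.0, 0.008]
wrist_force: [-0.6, -0.9, -2.2]
finger_gap: 0.126
```

```bash
python3 fa.py 6
```

```text
17.35 [0.58443 0.2744  0.17829] F [-0.11  0.12 -2.45] sd [0.33 0.51 0.82] M [ 0.011  0.042 -0.007] sd [0.025 0.012 0.027] 0.128
```

Emit:
send_rows(
  deltas=[0, 0, 0.03, 0, 0, 0, 0, 0, 0, 0, 0, 0],
)

```text
t: 17.55
eef_pos: [0.5845, 0.2744, 0.1781]
orientation: [1.0, 0.017, 0.0, 0.008]
wrist_force: [-0.4, 0.1, -1.5]
finger_gap: 0.129
```

```bash
python3 fa.py 8; python3 chk.py 10; python3 gap.py w10.npz
```

```text
17.95 [0.58448 0.27442 0.17805] F [-0.45 -0.03  0.2 ] sd [0.37 0.49 0.58] M [0.003 0.101 0.009] sd [0.023 0.015 0.016] 0.131
17.95 [0.58448119 0.27442044 0.17804605] [ 0.035  -0.9993  0.0159] [-0.79 -0.35  0.12] [-0.018  0.086  0.017] 0.13050035237199722
rod centre z at .365,.2754,.186 [0.1962614  0.1978359  0.19940689]
floor top+4 [0.19510972 0.19606262 0.19656847] 205
```

View pics/w10c.png

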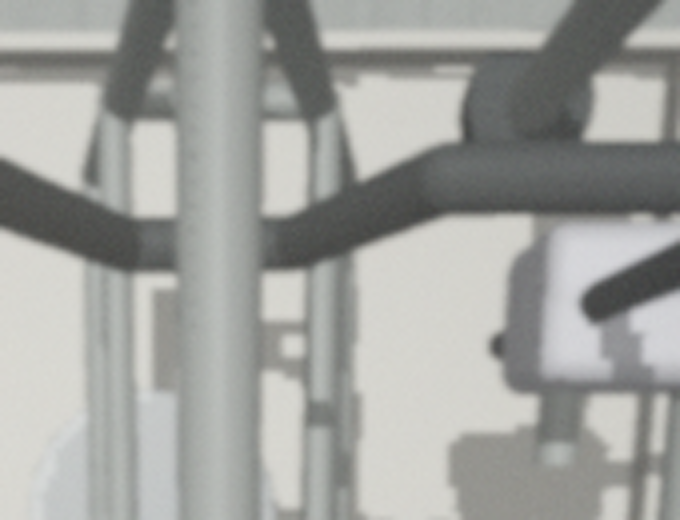

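View pics/s10c.png

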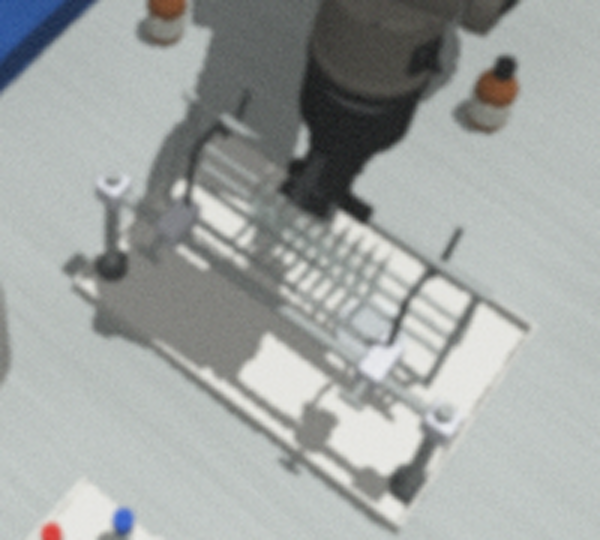

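Emit:
send_rows(
  deltas=[0, 0, 0, 0, 0, 0, 0, 0, 0, 0, 0, 0, 0, 0, 0, 0, 0, 0, 0, 0, 0, 0, 0, 0, 0, 0, 0, 0, 0, 0, 0, 0, 0, 0, 0, 0, 0, 0, 0, 0, 0, 0, 0, 0, 0, 0, 0, 0],
  grip=0.6,
)

```text
t: 18.9
eef_pos: [0.5844, 0.2744, 0.1779]
orientation: [1.0, 0.017, 0.0, 0.008]
wrist_force: [-0.0, 0.1, 1.1]
finger_gap: 0.598
```

```bash
python3 fa.py 4; python3 chk.py 11; python3 gap.py w11.npz
```

```text
19.1 [0.58438 0.2744  0.17787] F [-0.01 -0.17 -0.27] sd [0.53 0.39 0.62] M [-0.003 -0.002 -0.015] sd [0.038 0.02  0.01 ] 0.598
19.1 [0.58438407 0.27439603 0.17786934] [ 0.035  -0.9993  0.016 ] [0.73 0.1  0.42] [ 0.018 -0.034 -0.028] 0.5982000902676431
rod centre z at .365,.2754,.186 [0.19628889 0.19749375 0.19869593]
floor top+4 [0.19518288 0.19589162 0.19642037] 201
```

View pics/w11.png

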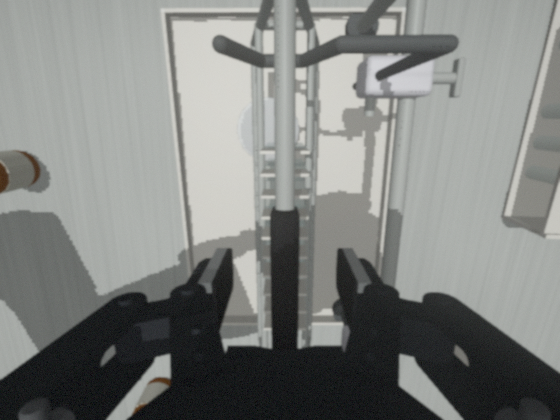

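View pics/s11c.png

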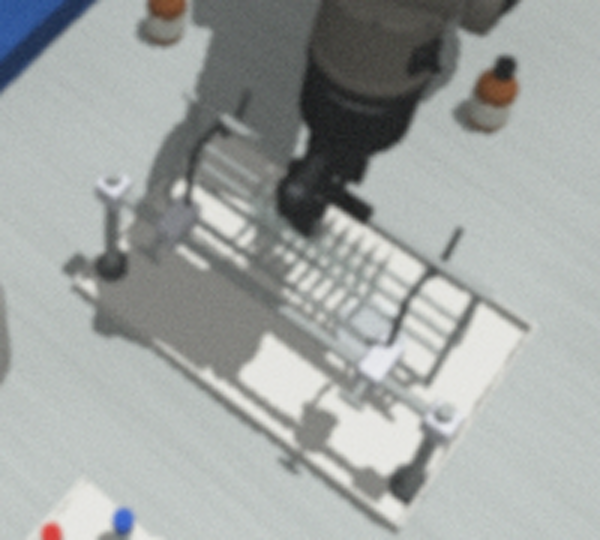

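Released with the rack seated: the rod crosses the left hook floor near its middle (285,60) and hasn't moved. Now I'll retreat straight up.

Emit:
send_rows(
  deltas=[0, 0, -0.5, 0, 0, 0, 0, 0, -1, 0, 0, 0, 0, 0, -2, 0, 0, 0, 0, 0, -3, 0, 0, 0, 0, 0, -4, 0, 0, 0, 0, 0, -4, 0, 0, 0, 0, 0, -3, 0, 0, 0, 0, 0, -1, 0, 0, 0, 0, 0, 0, 0, 0, 0, 0, 0, 0, 0, 0, 0],
)

```text
t: 20.25
eef_pos: [0.5839, 0.2772, 0.3612]
orientation: [1.0, 0.018, -0.001, 0.008]
wrist_force: [-0.8, 0.4, 0.3]
finger_gap: 0.597
```

```bash
python3 chk.py 12
```

```text
20.25 [0.58393125 0.27721323 0.36121425] [ 0.035  -0.9992  0.0168] [-0.77  0.39  0.3 ] [ 0.015  0.047 -0.023] 0.597342174284661
```

View pics/w12.png

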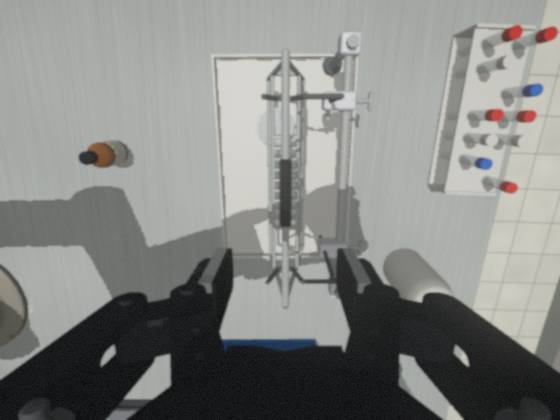

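View pics/d12c.png

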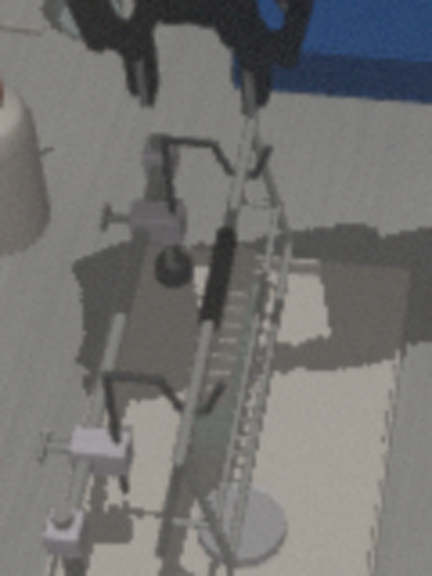

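View pics/s12.png

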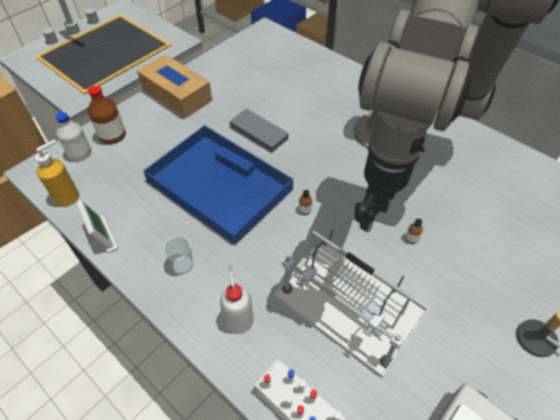

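```bash
python3 - <<'E'
from h import *
c=np.load('w12.npz')
R=np.array([world(c,u,v) for v in list(range(60,150))+list(range(235,295)) for u in range(276,296)])
R=R[(R[:,2]>.192)&(R[:,2]<.212)]
for y in (.365,.186):
    q=R[abs(R[:,1]-y)<.008];t=q[q[:,2]>np.percentile(q[:,2],70)];print(y,'rod ctr x',(q[:,0].min()+q[:,0].max())/2,'z',t[:,2].mean()-.004)
print('hook origins x',.5833-.09*np.sin(.037),.5833+.09*np.sin(.037))
robot.job_done()
E
```

```text
0.365 rod ctr x 0.5807665411021177 z 0.19679445905084453
0.186 rod ctr x 0.5870872019654709 z 0.1996458275901569
hook origins x 0.5799707597429937 0.5866292402570064
the job is handed in; nothing more can be done
```

The rack is hanging on the drip stand with its rod down in both hooks. I've released it and handed the job in at about 20 s of the 72 s allowed; no verdict was reported.

- **Lift and approach:** I gripped the handle sleeve, lifted the rack clear of the basin, and brought it in from the front over the hook lips. It was pre-tilted by 0.016 rad because the depth images put the left seat about 3 mm lower than the right.
- **Settling:** I lowered it in 0.3 mm steps. The downward wrist force went from about -4.5 N to about 0 N, with almost no sideways moment. By that reading each hook carried a little over 2 N while I was still holding the rack, well below the 10 N limit.
- **Final checks, after release and retreat:** The measured rod positions match the estimated seats:

| Hook | Rod height | Estimated seat | x offset from hook origin |
|---|---|---|---|
| Left | 196.8 mm | 197 mm | about 1 mm |
| Right | 199.6 mm | 200 mm | about 0.5 mm |

- **Other objects:** In the last pictures the other objects look to be where they started. I judged this by eye and did not measure it.
- **One odd reading:** A small moment about y (about 0.1 N m) built up as the hooks took the load and vanished on release. I did not trace its cause. A first depth fit also suggested twice the real rod tilt; that came from outlier pixels and went away once I filtered them.

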